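# Tare a mechanical kitchen scale with its zeroing thumbwheel

### The job

Stand the empty straight cup (the one without a handle) upright on the middle of the kitchen scale's steel platform and let go of it. Then, with the cup standing there, roll the scale's small zeroing thumbwheel with a fingertip until the zero bar of the turning dial lies under the needle, so that the scale is tared for the cup. The scale is delicate: press the wheel only as hard as it needs to turn, never slam or force any part of it, and leave the other things on the counter where they are.

Things in the scene. Friction and masses are not known exactly. Their poses are not given: they have to be found in the camera images.
- scale: white mechanical kitchen scale, does not slide; 190 mm (its x) by 300 mm (its y); origin under its centre. x points from its front to its rear, y to its left. Left half: steel platform. Right half: console, deck 50 mm high, with a flat dial (129 mm wide, hard clear cover, top 59 mm high) and, in front of the dial, the thumbwheel. Never press or push it with more than 20 N
- platform_top (a point): centre of the top face of the steel weighing platform, 60 mm above the counter when empty; axes as the scale's. 170 mm (x) by 138 mm (y), 8 mm thick; on a spring, it sinks 1 mm for each 0.1 kg (1 N per mm)
- platform (a joint): how far the platform has sunk, m: 0 empty, stop at 0.0105. Beyond 0.010 (about 1 kg) the spring is overloaded
- wheel_crown (a point): top of the zeroing thumbwheel's exposed rim; axes as the scale's. Ribbed grey disc, 40 mm diameter, 12 mm wide, axle along the scale's y, sunk in a slot of the deck: only its top 5 mm (26 mm long in x) stands out. Rigid: it does not give when pressed. Its rim needs about 3 N along x to turn, and it stays where it is left; a fingertip pressed too lightly slips
- zero_wheel (a joint): angle of the thumbwheel, rad, many turns either way. It grows as the top of the rim is rolled to the scale's rear (+x, towards the dial). It turns the dial card under the needle: 1 rad (20 mm along the rim) turns the card 0.7 rad, clockwise from above as it grows, anticlockwise as the top of the rim is rolled to the front (-x)
- dial_centre (a point): pivot of the needle, in the plane of the needle
- needle_tip (a point): point of the black needle, 48 mm from the pivot (a short wide tail sticks out the other side). Points to the scale's rear when the platform is empty; load turns it clockwise from above, 0.5 rad per 0.1 kg. The wheel does not move it. The cup weighs 0.15 to 0.31 kg
- zero_mark (a point): zero of the dial card: its one short thick black bar, 48 mm from the pivot; moves with the card. The needle tip lies on this point when the scale shows zero. Fine ticks follow it clockwise, 25 g each
- cup_mid (a point): centre of the empty white straight-sided cup, half-way up its height; 62 mm across at the rim, 60 mm lower down, 80 mm tall, wall 4 mm, z up; no handle. It stands on the counter
- cup: the same cup; origin under its centre
- mug: bystander: white mug, 72 mm across, 75 mm tall, with a handle; origin under its centre
- mill: bystander: turned dark-wood pepper mill, 54 mm across, 132 mm tall; origin under its centre
- rice_bowl: bystander: blue rice bowl, 116 mm across, 55 mm tall; origin under its centre
- wood_spoon: bystander: wooden spoon, 240 mm long, lying
- bean_jar: bystander: closed glass jar, 80 mm across, 130 mm tall; origin under its centre
- soy: bystander: brown bottle, 54 mm across, 140 mm tall; origin under its centre
Mind the look-alikes: they are no part of the job. What is shaped like the cup but orange or purple is not meant.

How it is judged (in metres and radians):
On the way, in this order (a step that is already met when the one before it is completed fails the run):
1. the cup stands upright on the platform, let go (x of cup_mid in the frame of platform_top between -0.055 and 0.055 m and y of cup_mid in the frame of platform_top between -0.04 and 0.04 m and z of cup_mid in the frame of platform_top between 0.036 and 0.044 m and angle between cup_mid's own z axis and vertical below 0.1 rad and contact force between each of the arm, the fingers and cup below 0.05 N and linear speed of cup below 0.01 m/s), for 0.3 s.
2. with the cup standing there untouched, the wheel has brought the zero bar under the needle (x of cup_mid in the frame of platform_top between -0.055 and 0.055 m and y of cup_mid in the frame of platform_top between -0.04 and 0.04 m and z of cup_mid in the frame of platform_top between 0.036 and 0.044 m and angle between cup_mid's own z axis and vertical below 0.1 rad and contact force between each of the arm, the fingers and cup below 0.05 N and distance between needle_tip and zero_mark below 0.003 m), for 0.3 s.
At the end, for the whole second after the job is handed in: The cup stands upright (within 0.1 rad) and at rest on the platform, its centre within 55 mm (x) and 40 mm (y) of the platform's middle, let go; the needle's tip is within 3 mm of the zero bar's point on the dial; the robot touches neither the cup nor the scale; the wheel is still (all of step 2 and linear speed of cup below 0.01 m/s and contact force between each of the arm, the fingers and scale below 0.05 N and velocity of joint zero_wheel between -0.05 and 0.05 rad/s).
It fails at once if the robot presses or pushes any part of the scale with more than 20 N (contact force between any of the arm, the fingers and scale above 20 N).
It fails at once if the platform is pushed down past 10 mm (overloaded) (value of joint platform above 0.01 m).
It fails at once if another thing on the counter is moved by more than 30 mm (distance of any of mug, mill, rice_bowl, wood_spoon, bean_jar, soy from where it was at the start of the episode above 0.03 m).
It also fails if it takes over 61 s, if anything falls off the work surface, if the arm or the gripper's body presses on something with over 40 N, if the wrist force passes 120 N, or if a joint passes its speed limit or range.

### The arm

A 7-joint arm with a two-finger parallel gripper is mounted at the origin on the work surface. World frame = base frame: x ahead of the robot, y to its left, z up, the work surface at z = 0. Lengths are in mm, angles in rad, forces in N, time in s.
With the tool pointing down it reaches from about 400 to 900 mm from the base axis. Payload 5.6 kg.
Tool frame: the origin (TCP) lies midway between the tips of the shut fingers; the grasp point (between the pads) lies 19 mm behind it (r.pinch_z is the distance from the TCP to the grasp point, in mm); z points along the fingers, y is the line along which they close (so a half turn about z gives the same grasp; the last joint's range is limited). The gripper opens to 92 mm and grips with 3 to 60 N. Pads are 20 mm wide; open, the fingers measure 128 mm over their backs; the gripper's body (75 mm by 189 mm) begins 69 mm behind the grasp point.
Start: joints at [-1.302, 0.468, -0.012, 1.603, 0.006, 1.071, -0.056], TCP at [199.443, 618.653, 214.592] pointing down, gripper open.
Joint ranges: [-2.53, 2.53], [-0.31, 2.02], [-1.57, 1.55], [0.28, 2.44], [-1.29, 4.43], [0.15, 1.84], [-2.92, 2.92]. Speed limits (rad/s): [2.57, 2.57, 3.14, 3.14, 3.14, 3.14, 3.14].

### API

Orientations are given as a unit quaternion [w, x, y, z].
In Python, from cell import r, get_image, look_for, outline_of, place_of gives the robot as it stands.
- The arm moves only by the tool move_arm, never from a script. Its argument "rows" is a list of rows, each an object of numbers: "dx", "dy", "dz": the shift along the world's x, y, z as a fraction of full scale; "wx", "wy", "wz": the turn, a rotation vector about the world's x, y, z as a fraction of full scale; "grip": the opening, from 0 (shut) to 1 (fully open). A call has 1 to 8 rows; each row is the pose to reach, as a shift and turn from the pose commanded when the call began; what a row does not reach only later rows make up. Full scale, the value 1, is 50 cm for a shift and 60 degrees for a turn. A row lasts 1/8 s, in which the tool goes at most 62.5 mm and 10.7 degrees, less where a joint would pass 70% of its speed; a pose out of reach is approached as far as the arm can. A call with a number of a shift or a turn outside -1 to 1 is refused whole. A call with a gripper value outside its range is refused whole. The fingers move at their own pace and stop on an object; "grip_force" is the grip in N (left out, the last holds). Time passes only in rows, so rows that repeat a pose let the fingers close. It gives the time, the measured TCP pose, the force, the opening and the grip force at its end, in the units of the state.
- r.observe(): the state, without advancing time (a new reading comes with each control period).
- get_image(name): name is "side" or "top"; returns a dict with "image" (400x640x3 uint8, red, green, blue), "camera_matrix" (3x3 intrinsics, pixels), "R" (3x3) and "t" (3): a world point X has camera coordinates R X + t. Camera axes: x right, y down, z forward; pixel columns grow to the right and rows downward; lengths in mm; the calibration is good to about 2 mm. A picture is of the moment at which its call begins. There is no depth.
- r.job_done(): hands the job in; it is judged then, once.
Trained networks look in a picture, given as the dict that the camera call returned (one of the last four; its "shot" number tells which), for a name from the list of things; names that differ only in an ending like _2 or _b are one class to them, and where a whole thing is asked for, a point or a joint stands for the part that bears it (a point fixed in the world has none). Each returns a list of dicts, best first, with "conf" (0 to 1); they miss things now and then, are a little off and sometimes report something else, mostly with a low value. They report only what shows in the picture. A call takes as long as a camera call. They do not tell look-alikes from the thing itself.
- look_for(picture, query): "xyz" ([x, y, z] in mm, in world coordinates, good to about 4 mm: the middle of the surface that is visible of it).
- outline_of(picture, query): "mask" (400x640 bool, what is visible of it).
- place_of(picture, query): "xyz" ([x, y, z] in mm, in world coordinates, good to about 4 mm: a listed point, or the origin of a listed thing).
The state is a dict: "clock": time; "q": joint angles; "qd": joint speeds; "tau": joint torques, N m; "tool_pos": TCP position; "ee_rot": TCP orientation; "ft_force": force on the tool from outside, world axes, zero at the start; "torque": the same for the moment, N m; "gripper_width": finger opening in mm; "finger_force": force on a finger pad.
Only numpy, scipy, OpenCV 4.12 (cv2) and the standard library are available. Lean on these libraries where they do the work, as an engineer would, in place of code of your own. Each camera call takes 0.05 s, during which the arm holds its last target. There are 200 camera calls.

## Working session

There is one attempt and no reset: what is moved stays moved. The work goes in short steps, Python scripts to look and compute and a tool call to move; the robot and the scene stay as the last step left them, time stands still between calls to the robot, and variables do not carry over. Pictures are saved under pics/ and viewed, at most 10 in all, crops included, and the job is handed in when it is done.

Besides the shell and the picture viewer there is one more tool, called after ">>>" by a JSON object that holds its "method" and its "body", one argument or row to a line. move_arm: Moves the arm, as the interface text tells. Its arguments: {"type":"object","properties":{"rows":{"type":"array","items":{"type":"object","properties":{"dx":{"type":"number"},"dy":{"type":"number"},"dz":{"type":"number"},"wx":{"type":"number"},"wy":{"type":"number"},"wz":{"type":"number"},"grip":{"type":"number"}}}},"grip_force":{"type":"number"}},"required":["rows"]}

```bash
mkdir -p pics; ls
cat > h.py <<'E'
import numpy as np, cv2
from cell import r, get_image, look_for, outline_of, place_of
def proj(p,X):
    c=p["R"]@np.array(X,float)+p["t"]; u=p["camera_matrix"]@c; return u[:2]/u[2]
def back(p,uv,z):
    d=p["R"].T@np.linalg.solve(p["camera_matrix"],[uv[0],uv[1],1.]); o=-p["R"].T@p["t"]
    return o+d*(z-o[2])/d[2]
def save(p,n,box=None,s=1):
    im=p["image"]
    if box: im=im[box[1]:box[3],box[0]:box[2]]
    cv2.imwrite("pics/"+n+".png",cv2.resize(im[:,:,::-1],None,fx=s,fy=s,interpolation=cv2.INTER_CUBIC))
E
python3 - <<'E'
from h import *
np.set_printoptions(precision=1,suppress=True)
t=get_image("top"); s=get_image("side")
cv2.imwrite("pics/both.png",np.hstack([cv2.resize(x["image"][:,:,::-1],None,fx=1,fy=1) for x in (t,)])); save(s,"side0")
for n,p in (("top",t),("side",s)):
    print(n,"cam",-p["R"].T@p["t"])
    for q in ["scale","platform_top","wheel_crown","dial_centre","needle_tip","zero_mark","cup_mid","cup","mug","mill","bean_jar","soy","rice_bowl","wood_spoon"]:
        print(q,[(np.array(d["xyz"]).round(1).tolist(),round(d["conf"],2),proj(p,d["xyz"]).round().tolist()) for d in place_of(p,q)][:4])
print(r.observe())
E
```

```text
pics
top cam [ 407.4  -30.  1180.3]
scale [([559.3, 25.4, 1.3], 0.97, [282.0, 208.0])]
platform_top [([572.2, 98.8, 61.9], 0.8, [252.0, 200.0]), ([806.3, 18.9, -0.4], 0.22, [286.0, 117.0])]
wheel_crown [([475.5, -38.6, 58.2], 0.72, [307.0, 240.0])]
dial_centre [([572.8, -50.7, 57.3], 0.83, [312.0, 200.0]), ([621.3, -67.2, 59.6], 0.66, [319.0, 181.0])]
needle_tip []
zero_mark [([621.6, -68.5, 57.5], 0.56, [319.0, 181.0]), ([768.4, -225.6, -0.1], 0.16, [377.0, 132.0])]
cup_mid [([495.5, -231.6, 36.4], 0.65, [384.0, 233.0]), ([356.8, -200.7, 40.2], 0.64, [372.0, 289.0]), ([469.0, -338.4, 35.4], 0.63, [426.0, 244.0]), ([396.2, -442.3, 40.8], 0.56, [470.0, 274.0])]
cup [([364.0, -198.7, 2.8], 0.92, [369.0, 286.0]), ([353.6, -323.0, -0.3], 0.87, [418.0, 290.0]), ([494.3, -234.0, -2.2], 0.65, [382.0, 235.0]), ([392.6, -443.0, 4.0], 0.6, [465.0, 275.0])]
mug [([606.8, 347.5, 0.5], 0.57, [159.0, 189.0])]
mill [([446.5, 334.4, 3.4], 0.74, [160.0, 251.0])]
bean_jar [([662.4, -384.9, -0.5], 0.65, [438.0, 172.0])]
soy [([771.0, -223.5, -3.8], 0.74, [376.0, 132.0]), ([444.0, 333.3, 4.1], 0.47, [16
[... 1043 characters left out ...]
336.3, -3.2], 0.7, [374.0, 351.0])]
bean_jar [([657.2, -380.0, 0.4], 0.85, [315.0, 148.0])]
soy [([763.4, -224.1, 2.0], 0.88, [271.0, 172.0])]
rice_bowl [([748.0, 215.3, 1.6], 0.56, [236.0, 285.0])]
wood_spoon [([808.7, 13.9, 0.6], 0.77, [234.0, 223.0]), ([607.6, 349.0, 2.0], 0.18, [288.0, 345.0])]
{'clock': 1.5, 'q': array([-1.3,  0.5, -0. ,  1.6,  0. ,  1.1, -0.1]), 'qd': array([ 0., -0., -0., -0., -0.,  0.,  0.]), 'tau': array([ -0. , -52. ,  -0. , -24.4,  -0.1,   0. ,   0. ]), 'tool_pos': array([199.4, 618.7, 214.6]), 'ee_rot': array([-0. ,  0.2,  1. ,  0. ]), 'ft_force': array([-0.1,  0.3, -0.3]), 'torque': array([-0., -0.,  0.]), 'finger_force': 0.0, 'gripper_width': 92.27682291799695}
```

Run:
```python
import cv2,numpy as np
t=cv2.imread("pics/both.png"); s=cv2.imread("pics/side0.png")
c=lambda im,x0,y0,x1,y1,w,h: cv2.resize(im[y0:y1,x0:x1],(w,h),interpolation=cv2.INTER_CUBIC)
a=c(t,340,200,500,320,400,300); b=c(s,340,100,440,200,300,300); d=c(t,220,160,360,265,400,300); e=c(s,290,170,400,270,300,300)
cv2.imwrite("pics/c0.png",np.vstack([np.hstack([a,b]),np.hstack([d,e])]))
```

```text
(no output)
```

View pics/c0.png

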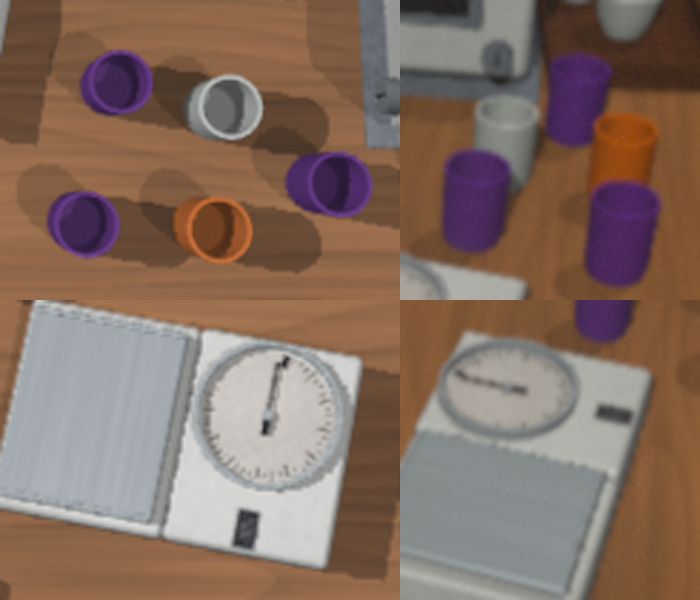

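View pics/both.png

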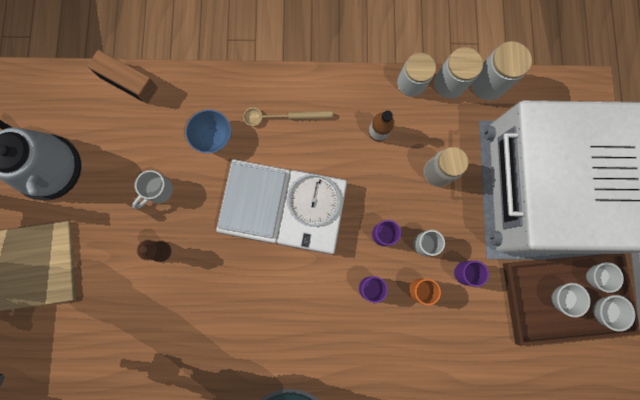

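Look-alikes for the cup in the top image are purple at (386,233), (373,289) and (470,273), orange at (425,292), and white cups on the far tray at (572,300), (605,277) and (614,313). The only white handleless cup on the counter is at (430,243), about world (470,-338). The scale is yawed about -10°, with the wheel at top pixel (306,240).

Run:
```python
from h import *
from scipy.spatial.transform import Rotation as Ro
np.set_printoptions(precision=2,suppress=True)
t=get_image("top")
def hsv(p): return cv2.cvtColor(p["image"],cv2.COLOR_RGB2HSV)
for q in ["cup","platform_top","scale"]:
    for d in outline_of(t,q)[:6]:
        m=d["mask"].astype(np.uint8); c=max(cv2.findContours(m,0,2)[0],key=cv2.contourArea).reshape(-1,2)
        z={"cup":80,"platform_top":60,"scale":50}[q]
        w=np.array([back(t,x,z)[:2] for x in c],np.float32); rc=cv2.minAreaRect(w)
        print(q,round(d["conf"],2),m.sum(),c.mean(0),"rect",np.array(rc[0]),np.array(rc[1]),rc[2], "col",t["image"][m>0].mean(0))
print("rim",back(t,(431,242.8),80))
q=r.observe()["ee_rot"]; print(Ro.from_quat(q[[1,2,3,0]]).as_matrix())
```

```text
cup 0.96 748 [471.69 272.27] rect [ 399.09 -430.68] [61.01 81.97] 0.4798473119735718 col [72.48 42.95 91.21]
cup 0.95 555 [386.4  234.15] rect [ 490.62 -229.51] [56.5  68.79] 26.599872589111328 col [70.17 41.82 90.31]
cup 0.86 703 [423.52 292.4 ] rect [ 357.05 -318.75] [73.94 63.74] 67.52088928222656 col [135.39  77.17  41.31]
cup 0.67 631 [370.33 287.9 ] rect [ 358.64 -195.01] [57.83 68.89] 0.4542533755302429 col [75.04 45.55 92.55]
platform_top 0.98 3719 [250.68 200.1 ] rect [573.98  97.47] [139.86 171.04] 79.29867553710938 col [163.43 170.09 174.33]
platform_top 0.3 9172 [279.44 205.87] rect [558.48  23.07] [298.   194.06] 80.12031555175781 col [172.58 174.24 174.16]
scale 0.69 9039 [278.58 206.36] rect [560.11  22.85] [299.88 193.62] 79.56120300292969 col [173.06 175.06 175.2 ]
rim [ 469.68 -337.35   80.  ]
[[-0.95  0.31  0.  ]
 [ 0.31  0.95  0.  ]
 [-0.    0.   -1.  ]]
```

>>> {"method": "move_arm", "body": {
  "rows": [
    {"dx": 0.1,"dy": -0.12,"dz": 0.08,"wz": -0.17,"grip": 1},
    {"dx": 0.2,"dy": -0.24,"dz": 0.1,"wz": -0.34,"grip": 1},
    {"dx": 0.28,"dy": -0.34,"dz": 0.1,"wz": -0.5,"grip": 1},
    {"dx": 0.36,"dy": -0.44,"dz": 0.1,"wz": -0.66,"grip": 1},
    {"dx": 0.44,"dy": -0.54,"dz": 0.1,"wz": -0.7,"grip": 1},
    {"dx": 0.5,"dy": -0.65,"dz": 0.1,"wz": -0.7,"grip": 1},
    {"dx": 0.54,"dy": -0.77,"dz": 0.1,"wz": -0.7,"grip": 1},
    {"dx": 0.54,"dy": -0.88,"dz": 0.1,"wz": -0.7,"grip": 1}
  ]
}}

```text
invalid input at $.rows[0]: expected keys dx, dy, dz, wx, wy, wz, grip
```

>>> {"method": "move_arm", "body": {
  "rows": [
    {"dx": 0.1,"dy": -0.04,"dz": 0.06,"wx": 0,"wy": 0,"wz": -0.17,"grip": 1},
    {"dx": 0.2,"dy": -0.1,"dz": 0.1,"wx": 0,"wy": 0,"wz": -0.34,"grip": 1},
    {"dx": 0.3,"dy": -0.16,"dz": 0.1,"wx": 0,"wy": 0,"wz": -0.5,"grip": 1},
    {"dx": 0.38,"dy": -0.24,"dz": 0.1,"wx": 0,"wy": 0,"wz": -0.66,"grip": 1},
    {"dx": 0.46,"dy": -0.32,"dz": 0.1,"wx": 0,"wy": 0,"wz": -0.72,"grip": 1},
    {"dx": 0.52,"dy": -0.42,"dz": 0.1,"wx": 0,"wy": 0,"wz": -0.72,"grip": 1},
    {"dx": 0.54,"dy": -0.54,"dz": 0.1,"wx": 0,"wy": 0,"wz": -0.72,"grip": 1},
    {"dx": 0.54,"dy": -0.66,"dz": 0.1,"wx": 0,"wy": 0,"wz": -0.72,"grip": 1}
  ]
}}

```text
clock: 2.7
tool_pos: [470.3, 286.3, 264.5]
ee_rot: [0.0, 0.509, 0.861, 0.0]
ft_force: [0.4, -0.7, 0.1]
gripper_width: 92.0
finger_force: 0.0
```

>>> {"method": "move_arm", "body": {
  "rows": [
    {"dx": 0,"dy": -0.12,"dz": 0,"wx": 0,"wy": 0,"wz": -0.17,"grip": 1},
    {"dx": 0,"dy": -0.24,"dz": 0,"wx": 0,"wy": 0,"wz": -0.34,"grip": 1},
    {"dx": 0,"dy": -0.36,"dz": 0,"wx": 0,"wy": 0,"wz": -0.5,"grip": 1},
    {"dx": 0,"dy": -0.48,"dz": 0,"wx": 0,"wy": 0,"wz": -0.66,"grip": 1},
    {"dx": 0,"dy": -0.6,"dz": 0,"wx": 0,"wy": 0,"wz": -0.72,"grip": 1},
    {"dx": 0,"dy": -0.72,"dz": 0,"wx": 0,"wy": 0,"wz": -0.72,"grip": 1},
    {"dx": 0,"dy": -0.82,"dz": 0,"wx": 0,"wy": 0,"wz": -0.72,"grip": 1},
    {"dx": 0,"dy": -0.9,"dz": 0,"wx": 0,"wy": 0,"wz": -0.72,"grip": 1}
  ]
}}

```text
clock: 3.7
tool_pos: [469.2, -163.5, 265.0]
ee_rot: [0.0, 0.79, 0.613, 0.0]
ft_force: [-0.5, -0.5, 0.2]
gripper_width: 92.0
finger_force: 0.0
```

>>> {"method": "move_arm", "body": {
  "rows": [
    {"dx": 0,"dy": -0.1,"dz": 0,"wx": 0,"wy": 0,"wz": -0.17,"grip": 1},
    {"dx": 0,"dy": -0.2,"dz": 0,"wx": 0,"wy": 0,"wz": -0.34,"grip": 1},
    {"dx": 0,"dy": -0.28,"dz": 0,"wx": 0,"wy": 0,"wz": -0.5,"grip": 1},
    {"dx": 0,"dy": -0.35,"dz": -0.05,"wx": 0,"wy": 0,"wz": -0.66,"grip": 1},
    {"dx": 0,"dy": -0.353,"dz": -0.12,"wx": 0,"wy": 0,"wz": -0.72,"grip": 1},
    {"dx": 0,"dy": -0.353,"dz": -0.2,"wx": 0,"wy": 0,"wz": -0.72,"grip": 1},
    {"dx": 0,"dy": -0.353,"dz": -0.26,"wx": 0,"wy": 0,"wz": -0.72,"grip": 1},
    {"dx": 0,"dy": -0.353,"dz": -0.26,"wx": 0,"wy": 0,"wz": -0.72,"grip": 1}
  ]
}}

```text
clock: 4.7
tool_pos: [468.3, -336.9, 132.8]
ee_rot: [-0.001, 0.96, 0.28, -0.002]
ft_force: [0.0, 0.3, 0.3]
gripper_width: 92.3
finger_force: 0.0
```

Run:
```python
from h import *
np.set_printoptions(precision=2,suppress=True)
t=get_image("top"); s=get_image("side"); print(r.observe()["tool_pos"],r.observe()["q"])
for p in (t,s):
    for d in place_of(p,"cup"):
        if abs(d["xyz"][0]-470)<30 and abs(d["xyz"][1]+338)<30: print(d["xyz"],d["conf"])
a=cv2.resize(t["image"][190:310,350:510],(480,360)); b=cv2.resize(s["image"][80:200,320:440],(320,320))
c=np.zeros((360,800,3),np.uint8); c[:,:480]=a; c[:320,480:]=b
cv2.imwrite("pics/c1.png",c[:,:,::-1])
```

```text
[ 469.84 -338.33  135.46] [-0.03  0.54  0.79  1.89 -0.48  0.91 -0.01]
[474.2, -336.5, -0.8] 0.77
[470.7, -336.4, 0.6] 0.57
```

View pics/c1.png

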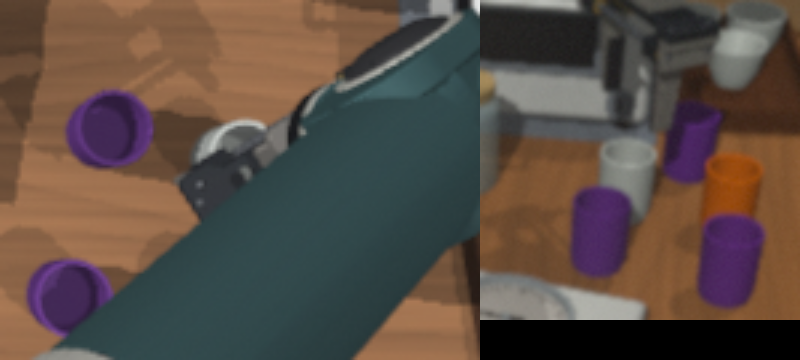

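The side crop shows the gripper open above the white cup at about (628,170), with both neighbouring purple cups clear of the fingers. I'm descending to grasp.

>>> {"method": "move_arm", "body": {
  "rows": [
    {"dx": 0.002,"dy": 0,"dz": -0.06,"wx": 0,"wy": 0,"wz": 0,"grip": 1},
    {"dx": 0.002,"dy": 0,"dz": -0.12,"wx": 0,"wy": 0,"wz": 0,"grip": 1},
    {"dx": 0.002,"dy": 0,"dz": -0.18,"wx": 0,"wy": 0,"wz": 0,"grip": 1},
    {"dx": 0.002,"dy": 0,"dz": -0.208,"wx": 0,"wy": 0,"wz": 0,"grip": 1},
    {"dx": 0.002,"dy": 0,"dz": -0.208,"wx": 0,"wy": 0,"wz": 0,"grip": 0.75},
    {"dx": 0.002,"dy": 0,"dz": -0.208,"wx": 0,"wy": 0,"wz": 0,"grip": 0.6},
    {"dx": 0.002,"dy": 0,"dz": -0.208,"wx": 0,"wy": 0,"wz": 0,"grip": 0.5},
    {"dx": 0.002,"dy": 0,"dz": -0.208,"wx": 0,"wy": 0,"wz": 0,"grip": 0.5}
  ],
  "grip_force": 15
}}

```text
clock: 5.9
tool_pos: [471.4, -338.6, 31.7]
ee_rot: [0.001, 0.96, 0.28, 0.001]
ft_force: [0.6, -1.7, 3.5]
gripper_width: 62.4
finger_force: 15.0
```

>>> {"method": "move_arm", "body": {
  "rows": [
    {"dx": 0,"dy": 0,"dz": 0.06,"wx": 0,"wy": 0,"wz": 0,"grip": 0.5},
    {"dx": 0,"dy": 0,"dz": 0.15,"wx": 0,"wy": 0,"wz": 0,"grip": 0.5},
    {"dx": 0,"dy": 0,"dz": 0.24,"wx": 0,"wy": 0,"wz": 0,"grip": 0.5},
    {"dx": 0.02,"dy": 0.1,"dz": 0.24,"wx": 0,"wy": 0,"wz": 0,"grip": 0.5},
    {"dx": 0.04,"dy": 0.2,"dz": 0.24,"wx": 0,"wy": 0,"wz": 0,"grip": 0.5},
    {"dx": 0.06,"dy": 0.3,"dz": 0.24,"wx": 0,"wy": 0,"wz": 0,"grip": 0.5},
    {"dx": 0.08,"dy": 0.4,"dz": 0.24,"wx": 0,"wy": 0,"wz": 0,"grip": 0.5},
    {"dx": 0.11,"dy": 0.5,"dz": 0.24,"wx": 0,"wy": 0,"wz": 0,"grip": 0.5}
  ]
}}

```text
clock: 6.9
tool_pos: [524.8, -86.0, 150.5]
ee_rot: [-0.0, 0.96, 0.28, -0.0]
ft_force: [0.3, -0.1, -2.7]
gripper_width: 62.5
finger_force: 15.0
```

>>> {"method": "move_arm", "body": {
  "rows": [
    {"dx": 0.03,"dy": 0.1,"dz": 0,"wx": 0,"wy": 0,"wz": 0,"grip": 0.5},
    {"dx": 0.06,"dy": 0.2,"dz": 0,"wx": 0,"wy": 0,"wz": 0,"grip": 0.5},
    {"dx": 0.08,"dy": 0.29,"dz": 0,"wx": 0,"wy": 0,"wz": 0,"grip": 0.5},
    {"dx": 0.097,"dy": 0.35,"dz": 0,"wx": 0,"wy": 0,"wz": 0,"grip": 0.5},
    {"dx": 0.097,"dy": 0.373,"dz": 0,"wx": 0,"wy": 0,"wz": 0,"grip": 0.5},
    {"dx": 0.097,"dy": 0.373,"dz": -0.04,"wx": 0,"wy": 0,"wz": 0,"grip": 0.5},
    {"dx": 0.097,"dy": 0.373,"dz": -0.08,"wx": 0,"wy": 0,"wz": 0,"grip": 0.5},
    {"dx": 0.097,"dy": 0.373,"dz": -0.08,"wx": 0,"wy": 0,"wz": 0,"grip": 0.5}
  ]
}}

```text
clock: 7.9
tool_pos: [572.0, 96.7, 108.2]
ee_rot: [0.0, 0.96, 0.279, -0.002]
ft_force: [-0.1, 0.1, -2.9]
gripper_width: 62.3
finger_force: 15.0
```

Run:
```python
from h import *
np.set_printoptions(precision=2,suppress=True)
t=get_image("top"); s=get_image("side"); o=r.observe(); print(o["tool_pos"],o["q"],o["ft_force"],o["gripper_width"])
for p in (t,s):
    for q in ("cup","platform_top"):
        for d in place_of(p,q):
            if abs(d["xyz"][1]-98)<40: print(q,d["xyz"],d["conf"])
a=cv2.resize(t["image"][130:265,210:370],(480,405)); b=cv2.resize(s["image"][130:300,260:420],(320,340))
c=np.zeros((405,800,3),np.uint8); c[:,:480]=a; c[:340,480:]=b
cv2.imwrite("pics/c2.png",c[:,:,::-1])
```

```text
[573.77  97.22 110.17] [-0.78  0.57  0.74  1.89 -0.5   0.87 -0.79] [ 0.21 -0.44 -2.37] 62.2208544882148
cup [573.4, 97.1, 78.3] 0.5
platform_top [573.6, 100.3, 61.8] 0.79
cup [572.2, 99.5, 79.2] 0.57
platform_top [576.6, 97.6, 61.7] 0.77
```

View pics/c2.png

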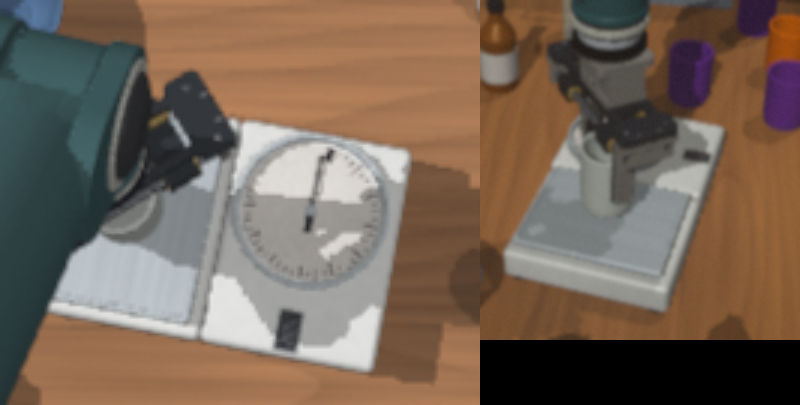

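The cup hangs upright over the platform's middle, with its bottom about 20 mm above the steel. I'm lowering it gently and releasing.

>>> {"method": "move_arm", "body": {
  "rows": [
    {"dx": 0,"dy": 0,"dz": -0.016,"wx": 0,"wy": 0,"wz": 0,"grip": 0.5},
    {"dx": 0,"dy": 0,"dz": -0.03,"wx": 0,"wy": 0,"wz": 0,"grip": 0.5},
    {"dx": 0,"dy": 0,"dz": -0.036,"wx": 0,"wy": 0,"wz": 0,"grip": 0.5},
    {"dx": 0,"dy": 0,"dz": -0.04,"wx": 0,"wy": 0,"wz": 0,"grip": 0.5},
    {"dx": 0,"dy": 0,"dz": -0.042,"wx": 0,"wy": 0,"wz": 0,"grip": 0.5},
    {"dx": 0,"dy": 0,"dz": -0.043,"wx": 0,"wy": 0,"wz": 0,"grip": 0.5},
    {"dx": 0,"dy": 0,"dz": -0.043,"wx": 0,"wy": 0,"wz": 0,"grip": 0.5},
    {"dx": 0,"dy": 0,"dz": -0.043,"wx": 0,"wy": 0,"wz": 0,"grip": 0.5}
  ]
}}

```text
clock: 9.2
tool_pos: [574.0, 98.7, 89.2]
ee_rot: [-0.0, 0.96, 0.28, 0.0]
ft_force: [-0.8, 0.1, 0.0]
gripper_width: 62.3
finger_force: 15.0
```

>>> {"method": "move_arm", "body": {
  "rows": [
    {"dx": 0,"dy": 0,"dz": 0,"wx": 0,"wy": 0,"wz": 0,"grip": 0.75},
    {"dx": 0,"dy": 0,"dz": 0,"wx": 0,"wy": 0,"wz": 0,"grip": 0.9},
    {"dx": 0,"dy": 0,"dz": 0,"wx": 0,"wy": 0,"wz": 0,"grip": 1},
    {"dx": 0,"dy": 0,"dz": 0,"wx": 0,"wy": 0,"wz": 0,"grip": 1},
    {"dx": 0,"dy": 0,"dz": 0.04,"wx": 0,"wy": 0,"wz": 0,"grip": 1},
    {"dx": 0,"dy": 0,"dz": 0.1,"wx": 0,"wy": 0,"wz": 0,"grip": 1},
    {"dx": 0,"dy": 0,"dz": 0.2,"wx": 0,"wy": 0,"wz": 0,"grip": 1},
    {"dx": 0,"dy": 0,"dz": 0.24,"wx": 0,"wy": 0,"wz": 0,"grip": 1}
  ]
}}

```text
clock: 10.2
tool_pos: [575.5, 98.4, 212.9]
ee_rot: [-0.0, 0.96, 0.28, 0.003]
ft_force: [0.1, 1.1, 0.1]
gripper_width: 91.6
finger_force: 0.0
```

```bash
cat > look.py <<'E'
from h import *
import sys
np.set_printoptions(precision=2,suppress=True)
t=get_image("top"); s=get_image("side"); o=r.observe(); print(o["clock"],o["tool_pos"],o["q"],o["ft_force"],o["gripper_width"])
for n,p in (("top",t),("side",s)):
    for q in ("cup_mid","wheel_crown","dial_centre","needle_tip","zero_mark"):
        for d in place_of(p,q)[:3]:
            if q!="cup_mid" or abs(d["xyz"][1]-98)<40: print(n,q,d["xyz"],round(d["conf"],2),proj(p,d["xyz"]))
def warp(p,W=400,sc=2.6):  # dial seen from above, scale x up, y left
    c0=np.array([574,-54.]); ux=np.array([.983,-.182]); uy=np.array([.182,.983])
    g=[(-75,-75),(-75,75),(75,75),(75,-75)]
    src=np.float32([proj(p,[*(c0+a*ux+b*uy),57]) for a,b in g])
    dst=np.float32([(200-b*sc,200-a*sc) for a,b in g])
    return cv2.warpPerspective(p["image"],cv2.getPerspectiveTransform(src,dst),(W,W),flags=cv2.INTER_CUBIC)
c=np.hstack([warp(t),warp(s)])
if len(sys.argv)>1: cv2.imwrite("pics/"+sys.argv[1]+".png",c[:,:,::-1])
E
python3 look.py d1
```

```text
10.3 [575.31  98.87 211.75] [-0.86  0.44  0.84  1.82 -0.38  1.04 -0.88] [-0.39  0.72 -0.13] 91.89829248827697
top cup_mid [571.7, 96.2, 91.1] 0.76 [251.26 198.23]
top wheel_crown [478.0, -37.0, 59.1] 0.7 [306.12 238.66]
top dial_centre [572.7, -50.4, 54.5] 0.65 [311.87 200.68]
top dial_centre [769.3, -226.5, 1.0] 0.36 [377.75 131.7 ]
top zero_mark [623.5, -68.6, 57.3] 0.83 [319.32 180.51]
side wheel_crown [475.1, -36.9, 54.8] 0.86 [368.58 205.99]
side dial_centre [573.0, -57.6, 53.6] 0.86 [330.3  197.87]
side dial_centre [605.7, 351.9, -3.9] 0.64 [289.13 347.97]
side zero_mark [619.3, -66.1, 55.4] 0.76 [312.71 193.71]
side zero_mark [577.0, 98.8, 57.2] 0.4 [320.97 237.94]
```

View pics/d1.png

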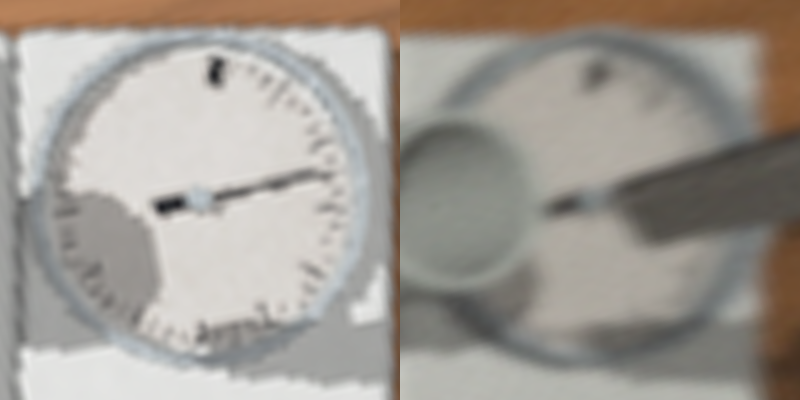

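From above, the pivot is at (200,199) and the needle tip at (322,173), which is 78° clockwise. The zero bar is at (216,70), which is 7°. The card must turn about 1.24 rad clockwise, so the wheel needs about +1.77 rad, or 35 mm of rim towards the rear.

>>> {"method": "move_arm", "body": {
  "rows": [
    {"dx": -0.06,"dy": -0.08,"dz": 0.02,"wx": 0,"wy": 0,"wz": -0.17,"grip": 0.8},
    {"dx": -0.12,"dy": -0.16,"dz": 0.02,"wx": 0,"wy": 0,"wz": -0.34,"grip": 0.5},
    {"dx": -0.18,"dy": -0.24,"dz": 0.0,"wx": 0,"wy": 0,"wz": -0.5,"grip": 0.2},
    {"dx": -0.21,"dy": -0.268,"dz": -0.05,"wx": 0,"wy": 0,"wz": -0.66,"grip": 0},
    {"dx": -0.21,"dy": -0.268,"dz": -0.12,"wx": 0,"wy": 0,"wz": -0.717,"grip": 0},
    {"dx": -0.21,"dy": -0.268,"dz": -0.2,"wx": 0,"wy": 0,"wz": -0.717,"grip": 0},
    {"dx": -0.21,"dy": -0.268,"dz": -0.238,"wx": 0,"wy": 0,"wz": -0.717,"grip": 0},
    {"dx": -0.21,"dy": -0.268,"dz": -0.238,"wx": 0,"wy": 0,"wz": -0.717,"grip": 0}
  ]
}}

```text
clock: 11.8
tool_pos: [467.9, -35.8, 89.1]
ee_rot: [0.001, 0.996, -0.092, -0.001]
ft_force: [-0.2, -0.5, 0.3]
gripper_width: 13.7
finger_force: 0.0
```

```bash
python3 look.py
python3 - <<'E'
from h import *
t=get_image("top"); s=get_image("side")
a=cv2.resize(t["image"][150:270,260:380],(400,400)); b=cv2.resize(s["image"][130:250,300:420],(400,400))
cv2.imwrite("pics/c3.png",np.hstack([a,b])[:,:,::-1])
E
```

```text
11.9 [469.37 -35.74  90.6 ] [-0.74  0.49  0.92  2.17 -0.58  0.75 -1.18] [-0.01 -0.09  0.45] 5.847325318527736
top cup_mid [567.4, 97.9, 89.4] 0.85 [250.58 200.09]
top dial_centre [573.8, -50.3, 53.2] 0.82 [311.82 200.32]
top zero_mark [625.2, -71.1, 57.1] 0.73 [320.32 179.87]
side cup_mid [571.3, 94.2, 96.3] 0.91 [324.03 223.78]
side wheel_crown [475.6, -38.0, 55.3] 0.61 [368.42 205.54]
side dial_centre [575.8, -57.6, 53.3] 0.65 [329.21 197.86]
side dial_centre [575.0, 99.3, 56.4] 0.41 [321.81 238.43]
side needle_tip [576.4, -105.0, 52.3] 0.56 [331.   187.26]
side zero_mark [618.9, -68.1, 58.0] 0.88 [312.98 192.45]
side zero_mark [571.6, 101.2, 55.8] 0.26 [323.19 239.33]
```

View pics/c3.png

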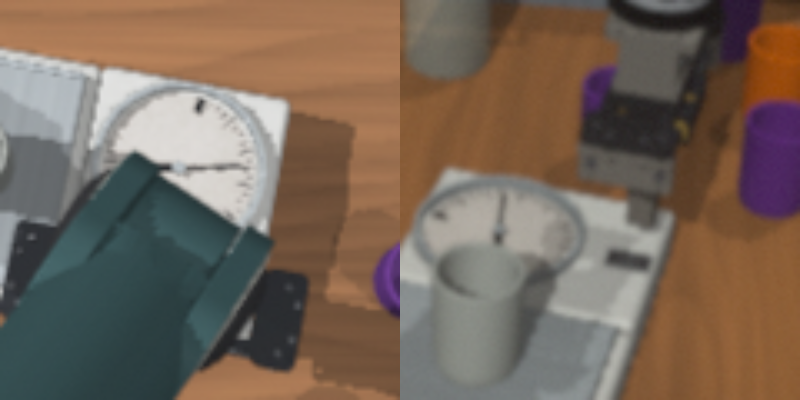

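Fingertip hovers above and slightly in front of the wheel, seen in the side crop at (640,215), with the wheel at (628,262). The cup is standing, and the top camera still sees the zero bar and needle. I'm descending in fine steps.

>>> {"method": "move_arm", "body": {
  "rows": [
    {"dx": 0,"dy": 0,"dz": -0.03,"wx": 0,"wy": 0,"wz": 0,"grip": 0},
    {"dx": 0,"dy": 0,"dz": -0.055,"wx": 0,"wy": 0,"wz": 0,"grip": 0},
    {"dx": 0,"dy": 0,"dz": -0.062,"wx": 0,"wy": 0,"wz": 0,"grip": 0},
    {"dx": 0,"dy": 0,"dz": -0.065,"wx": 0,"wy": 0,"wz": 0,"grip": 0},
    {"dx": 0,"dy": 0,"dz": -0.067,"wx": 0,"wy": 0,"wz": 0,"grip": 0},
    {"dx": 0,"dy": 0,"dz": -0.068,"wx": 0,"wy": 0,"wz": 0,"grip": 0},
    {"dx": 0,"dy": 0,"dz": -0.068,"wx": 0,"wy": 0,"wz": 0,"grip": 0}
  ]
}}

```text
clock: 13.38
tool_pos: [469.1, -35.2, 56.2]
ee_rot: [-0.0, 0.996, -0.091, 0.0]
ft_force: [0.7, -0.4, -0.2]
gripper_width: 0.7
finger_force: 0.0
```

>>> {"method": "move_arm", "body": {
  "rows": [
    {"dx": 0,"dy": 0,"dz": -0.001,"wx": 0,"wy": 0,"wz": 0,"grip": 0},
    {"dx": 0,"dy": 0,"dz": -0.001,"wx": 0,"wy": 0,"wz": 0,"grip": 0}
  ]
}}

```text
clock: 13.62
tool_pos: [469.0, -35.3, 55.6]
ee_rot: [-0.0, 0.996, -0.091, 0.0]
ft_force: [0.6, 0.8, 0.5]
gripper_width: 0.2
finger_force: 0.0
```

>>> {"method": "move_arm", "body": {
  "rows": [
    {"dx": 0,"dy": 0,"dz": -0.001,"wx": 0,"wy": 0,"wz": 0,"grip": 0},
    {"dx": 0,"dy": 0,"dz": -0.001,"wx": 0,"wy": 0,"wz": 0,"grip": 0}
  ]
}}

```text
clock: 13.88
tool_pos: [469.0, -35.3, 55.3]
ee_rot: [-0.0, 0.996, -0.091, 0.0]
ft_force: [-0.9, -0.3, 3.1]
gripper_width: 0.7
finger_force: 2.1
```

>>> {"method": "move_arm", "body": {
  "rows": [
    {"dx": 0,"dy": 0,"dz": -0.001,"wx": 0,"wy": 0,"wz": 0,"grip": 0},
    {"dx": 0,"dy": 0,"dz": -0.001,"wx": 0,"wy": 0,"wz": 0,"grip": 0}
  ]
}}

```text
clock: 14.12
tool_pos: [469.1, -35.3, 55.2]
ee_rot: [-0.0, 0.996, -0.091, 0.0]
ft_force: [-3.3, 0.1, 11.2]
gripper_width: 0.4
finger_force: 5.2
```

>>> {"method": "move_arm", "body": {
  "rows": [
    {"dx": 0.002,"dy": 0,"dz": 0,"wx": 0,"wy": 0,"wz": 0,"grip": 0},
    {"dx": 0.003,"dy": -0.0005,"dz": 0,"wx": 0,"wy": 0,"wz": 0,"grip": 0}
  ]
}}

```text
clock: 14.38
tool_pos: [470.4, -35.5, 55.1]
ee_rot: [-0.001, 0.996, -0.091, -0.0]
ft_force: [-3.6, 0.4, 9.9]
gripper_width: 0.2
finger_force: 5.6
```

>>> {"method": "move_arm", "body": {
  "rows": [
    {"dx": 0.003,"dy": -0.0005,"dz": 0,"wx": 0,"wy": 0,"wz": 0,"grip": 0},
    {"dx": 0.006,"dy": -0.001,"dz": 0,"wx": 0,"wy": 0,"wz": 0,"grip": 0}
  ]
}}

```text
clock: 14.62
tool_pos: [473.3, -36.1, 55.2]
ee_rot: [-0.001, 0.996, -0.092, -0.0]
ft_force: [-3.0, 0.3, 11.6]
gripper_width: 0.7
finger_force: 5.6
```

```bash
cat > ang.py <<'E'
from h import *
np.set_printoptions(precision=1,suppress=True)
t=get_image("top"); o=r.observe(); print(o["clock"],o["tool_pos"],o["ft_force"])
ux=np.array([.983,-.182]); uy=np.array([.182,.983])
c0=np.array([574,-54.])
W=400;sc=2.6
g=[(-75,-75),(-75,75),(75,75),(75,-75)]
src=np.float32([proj(t,[*(c0+a*ux+b*uy),57]) for a,b in g]); dst=np.float32([(200-b*sc,200-a*sc) for a,b in g])
w=cv2.warpPerspective(t["image"],cv2.getPerspectiveTransform(src,dst),(W,W),flags=cv2.INTER_CUBIC)
cv2.imwrite("pics/last.png",w[:,:,::-1])
P=cv2.warpPolar(cv2.cvtColor(w,cv2.COLOR_RGB2GRAY),(150,720),(200,199),150,cv2.INTER_LINEAR).astype(float)
def pk(r0,r1,f=255):  # dark blobs over radius band; angle clockwise from rear, deg
    d=np.clip(110-P[:,r0:r1],0,None).sum(1); d=np.roll(d,180)
    n,l=cv2.connectedComponents((d>100).astype(np.uint8)[:,None]); l=l[:,0]
    return [(round(float((np.arange(720)[l==i]*d[l==i]).sum()/d[l==i].sum()/2),1),int(d[l==i].sum())) for i in range(1,n)]
print("bar+tip r115-140",pk(115,138)); print("needle r50-100",pk(40,100))
for q in ("zero_mark","needle_tip"):
    for d in place_of(t,q)[:2]:
        v=np.array(d["xyz"][:2])-c0; print(q,d["xyz"],round(d["conf"],2),"ang",np.degrees(np.arctan2(-v@uy,v@ux)),"rad",np.hypot(*v))
E
python3 ang.py
```

```text
14.675 [473.6 -36.1  55.2] [-3.1  0.7  8.8]
bar+tip r115-140 [(15.7, 6263), (191.3, 249281)]
needle r50-100 [(79.1, 756), (209.6, 782975)]
zero_mark [620.3, -78.0, 58.6] 0.57 ang 16.910960890085068 rad 52.150647167604696
zero_mark [772.9, -225.9, -0.4] 0.56 ang 30.34593753770725 rad 262.8893683662388
```

The wheel rolls without slipping: the bar went from 7° to 15.7° with the normal force steady at about 10 N. I'm continuing the stroke.

>>> {"method": "move_arm", "body": {
  "rows": [
    {"dx": 0.004,"dy": -0.0007,"dz": 0,"wx": 0,"wy": 0,"wz": 0,"grip": 0},
    {"dx": 0.008,"dy": -0.0015,"dz": 0,"wx": 0,"wy": 0,"wz": 0,"grip": 0},
    {"dx": 0.012,"dy": -0.0022,"dz": 0,"wx": 0,"wy": 0,"wz": 0,"grip": 0}
  ]
}}

```text
clock: 15.15
tool_pos: [479.3, -37.2, 55.1]
ee_rot: [-0.001, 0.996, -0.091, -0.0]
ft_force: [-3.1, 0.9, 11.1]
gripper_width: 0.2
finger_force: 5.6
```

>>> {"method": "move_arm", "body": {
  "rows": [
    {"dx": 0.004,"dy": -0.0007,"dz": 0,"wx": 0,"wy": 0,"wz": 0,"grip": 0},
    {"dx": 0.007,"dy": -0.0013,"dz": 0,"wx": 0,"wy": 0,"wz": 0,"grip": 0}
  ]
}}

```text
clock: 15.4
tool_pos: [482.8, -37.8, 55.1]
ee_rot: [-0.001, 0.996, -0.091, -0.0]
ft_force: [-4.0, 0.8, 10.8]
gripper_width: 0.4
finger_force: 5.5
```

```bash
python3 ang.py
```

```text
15.45 [483.  -37.8  55.2] [-2.3  1.  10.5]
bar+tip r115-140 [(35.0, 6952), (193.2, 320786)]
needle r50-100 [(79.0, 365), (213.8, 1070191)]
zero_mark [609.4, -89.1, 58.7] 0.88 ang 34.26679983346909 rad 49.85147941636234
```

>>> {"method": "move_arm", "body": {
  "rows": [
    {"dx": 0,"dy": 0,"dz": 0.012,"wx": 0,"wy": 0,"wz": 0,"grip": 0},
    {"dx": -0.015,"dy": 0.0025,"dz": 0.012,"wx": 0,"wy": 0,"wz": 0,"grip": 0},
    {"dx": -0.03,"dy": 0.005,"dz": 0.012,"wx": 0,"wy": 0,"wz": 0,"grip": 0},
    {"dx": -0.03,"dy": 0.005,"dz": 0.006,"wx": 0,"wy": 0,"wz": 0,"grip": 0},
    {"dx": -0.03,"dy": 0.005,"dz": 0.002,"wx": 0,"wy": 0,"wz": 0,"grip": 0},
    {"dx": -0.03,"dy": 0.005,"dz": 0.001,"wx": 0,"wy": 0,"wz": 0,"grip": 0},
    {"dx": -0.03,"dy": 0.005,"dz": 0,"wx": 0,"wy": 0,"wz": 0,"grip": 0},
    {"dx": -0.03,"dy": 0.005,"dz": 0,"wx": 0,"wy": 0,"wz": 0,"grip": 0}
  ]
}}

```text
clock: 16.55
tool_pos: [468.3, -35.3, 55.1]
ee_rot: [-0.001, 0.996, -0.091, -0.0]
ft_force: [-2.7, 1.3, 11.2]
gripper_width: 0.6
finger_force: 5.5
```

>>> {"method": "move_arm", "body": {
  "rows": [
    {"dx": 0.004,"dy": -0.0007,"dz": 0,"wx": 0,"wy": 0,"wz": 0,"grip": 0},
    {"dx": 0.008,"dy": -0.0015,"dz": 0,"wx": 0,"wy": 0,"wz": 0,"grip": 0},
    {"dx": 0.012,"dy": -0.0022,"dz": 0,"wx": 0,"wy": 0,"wz": 0,"grip": 0},
    {"dx": 0.016,"dy": -0.0028,"dz": 0,"wx": 0,"wy": 0,"wz": 0,"grip": 0}
  ]
}}

```text
clock: 17.05
tool_pos: [476.1, -36.7, 55.2]
ee_rot: [-0.001, 0.996, -0.091, -0.0]
ft_force: [-2.6, 0.3, 11.3]
gripper_width: 0.8
finger_force: 5.7
```

```bash
python3 ang.py
```

```text
17.1 [476.4 -36.7  55.2] [-2.8  1.  10. ]
bar+tip r115-140 [(52.5, 6552), (191.9, 267519)]
needle r50-100 [(79.2, 222), (210.1, 868696)]
zero_mark [598.5, -99.0, 54.7] 0.92 ang 50.9447733958266 rad 51.237193521893836
zero_mark [573.8, 100.7, 56.0] 0.23 ang -100.56346317512214 rad 154.70012928242818
```

>>> {"method": "move_arm", "body": {
  "rows": [
    {"dx": 0.004,"dy": -0.0007,"dz": 0,"wx": 0,"wy": 0,"wz": 0,"grip": 0},
    {"dx": 0.008,"dy": -0.0015,"dz": 0,"wx": 0,"wy": 0,"wz": 0,"grip": 0},
    {"dx": 0.012,"dy": -0.0022,"dz": 0,"wx": 0,"wy": 0,"wz": 0,"grip": 0},
    {"dx": 0.014,"dy": -0.0025,"dz": 0,"wx": 0,"wy": 0,"wz": 0,"grip": 0}
  ]
}}

```text
clock: 17.7
tool_pos: [483.1, -37.9, 55.1]
ee_rot: [-0.001, 0.996, -0.091, -0.0]
ft_force: [-3.3, 1.3, 11.4]
gripper_width: 0.6
finger_force: 5.5
```

>>> {"method": "move_arm", "body": {
  "rows": [
    {"dx": 0,"dy": 0,"dz": 0.012,"wx": 0,"wy": 0,"wz": 0,"grip": 0},
    {"dx": -0.012,"dy": 0.002,"dz": 0.012,"wx": 0,"wy": 0,"wz": 0,"grip": 0},
    {"dx": -0.024,"dy": 0.004,"dz": 0.012,"wx": 0,"wy": 0,"wz": 0,"grip": 0},
    {"dx": -0.024,"dy": 0.004,"dz": 0.006,"wx": 0,"wy": 0,"wz": 0,"grip": 0},
    {"dx": -0.024,"dy": 0.004,"dz": 0.002,"wx": 0,"wy": 0,"wz": 0,"grip": 0},
    {"dx": -0.024,"dy": 0.004,"dz": 0.001,"wx": 0,"wy": 0,"wz": 0,"grip": 0},
    {"dx": -0.024,"dy": 0.004,"dz": 0,"wx": 0,"wy": 0,"wz": 0,"grip": 0},
    {"dx": -0.024,"dy": 0.004,"dz": 0,"wx": 0,"wy": 0,"wz": 0,"grip": 0}
  ]
}}

```text
clock: 18.7
tool_pos: [471.3, -35.9, 55.2]
ee_rot: [-0.001, 0.996, -0.091, 0.0]
ft_force: [-2.6, 0.7, 11.9]
gripper_width: 0.2
finger_force: 5.4
```

```bash
python3 ang.py
```

```text
18.75 [471.3 -35.9  55.2] [-2.8  1.  10.6]
bar+tip r115-140 [(67.7, 8696), (191.2, 236779)]
needle r50-100 [(79.0, 369), (209.6, 713732)]
zero_mark [591.4, -100.7, 57.7] 0.75 ang 59.07566906761701 rad 49.83623179976592
zero_mark [661.2, -386.6, 3.7] 0.28 ang 64.8196325047204 rad 343.84095160408106
needle_tip [443.7, 336.5, 3.4] 0.73 ang -118.94194372712974 rad 411.6653252339818
```

View pics/last.png

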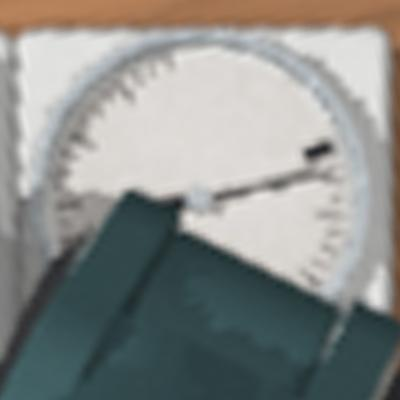

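The bar at (320,149) is 67.5° and the needle tip at (325,173) is 78.2°, leaving about 10.7°, or 5 mm of rim.

>>> {"method": "move_arm", "body": {
  "rows": [
    {"dx": 0.004,"dy": -0.0007,"dz": 0,"wx": 0,"wy": 0,"wz": 0,"grip": 0},
    {"dx": 0.008,"dy": -0.0014,"dz": 0,"wx": 0,"wy": 0,"wz": 0,"grip": 0},
    {"dx": 0.0098,"dy": -0.0017,"dz": 0,"wx": 0,"wy": 0,"wz": 0,"grip": 0},
    {"dx": 0.0098,"dy": -0.0017,"dz": 0,"wx": 0,"wy": 0,"wz": 0,"grip": 0}
  ]
}}

```text
clock: 19.35
tool_pos: [476.1, -36.8, 55.2]
ee_rot: [-0.001, 0.996, -0.091, -0.0]
ft_force: [-2.4, 1.1, 11.6]
gripper_width: 0.4
finger_force: 5.4
```

```bash
python3 ang.py
python3 - <<'E'
import cv2
a=cv2.imread("pics/last.png")[100:250,150:380]; cv2.imwrite("pics/l2.png",cv2.resize(a,None,fx=2.5,fy=2.5,interpolation=cv2.INTER_CUBIC))
E
```

```text
19.4 [476.1 -36.8  55.2] [-2.7  0.7 10.4]
bar+tip r115-140 [(77.9, 8407), (191.1, 265068)]
needle r50-100 [(79.0, 349), (210.0, 863665)]
zero_mark [576.8, -102.0, 57.2] 0.79 ang 76.17213964580887 rad 48.08159731123749
zero_mark [607.6, 347.7, 1.4] 0.46 ang -95.70804237875836 rad 403.1027784573061
```

View pics/l2.png

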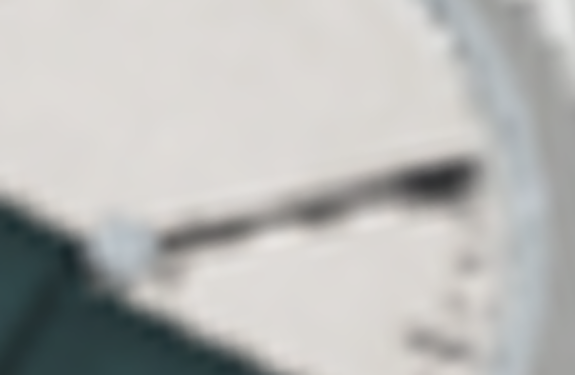

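The bar lies in line with the needle, with its centre at (440,178) on the extended needle line. I'm lifting off and retracting away from the scale.

>>> {"method": "move_arm", "body": {
  "rows": [
    {"dx": 0,"dy": 0,"dz": 0.01,"wx": 0,"wy": 0,"wz": 0,"grip": 0},
    {"dx": 0,"dy": 0,"dz": 0.04,"wx": 0,"wy": 0,"wz": 0,"grip": 0},
    {"dx": 0,"dy": 0,"dz": 0.12,"wx": 0,"wy": 0,"wz": 0,"grip": 0},
    {"dx": 0,"dy": -0.06,"dz": 0.22,"wx": 0,"wy": 0,"wz": 0,"grip": 0},
    {"dx": 0,"dy": -0.14,"dz": 0.32,"wx": 0,"wy": 0,"wz": 0,"grip": 0},
    {"dx": 0,"dy": -0.24,"dz": 0.36,"wx": 0,"wy": 0,"wz": 0,"grip": 0},
    {"dx": 0,"dy": -0.34,"dz": 0.36,"wx": 0,"wy": 0,"wz": 0,"grip": 0},
    {"dx": 0,"dy": -0.34,"dz": 0.36,"wx": 0,"wy": 0,"wz": 0,"grip": 0}
  ]
}}

```text
clock: 20.5
tool_pos: [474.6, -211.6, 236.0]
ee_rot: [0.001, 0.995, -0.096, 0.001]
ft_force: [0.4, 0.7, 0.2]
gripper_width: 0.6
finger_force: 0.0
```

```bash
python3 ang.py; python3 look.py
```

```text
20.55 [ 475.  -208.9  235.3] [ 0.1 -0.3  0.1]
bar+tip r115-140 [(78.0, 12678), (249.0, 1487)]
needle r50-100 [(79.5, 6865), (258.5, 8048)]
zero_mark [578.8, -99.1, 56.8] 0.66 ang 73.43548103060589 rad 45.35471309577428
needle_tip [751.6, 218.7, -0.8] 0.56 ang -67.41459465446972 rad 325.43363378729003
20.75 [ 476.09 -205.17  234.4 ] [-0.55  0.36  1.12  1.95 -0.37  1.06 -1.03] [ 0.45  0.32 -0.37] 0.8923718064574142
top cup_mid [567.3, 100.4, 91.3] 0.61 [249.45 200.01]
top wheel_crown [478.3, -36.7, 59.5] 0.91 [306.   238.52]
top dial_centre [572.9, -51.7, 54.4] 0.61 [312.39 200.61]
top zero_mark [579.2, -103.5, 56.6] 0.94 [333.23 198.2 ]
side cup_mid [571.4, 96.2, 94.6] 0.78 [323.86 224.93]
side wheel_crown [478.0, -36.0, 54.0] 0.71 [367.37 206.36]
side dial_centre [577.1, -57.0, 54.6] 0.77 [328.68 197.55]
side dial_centre [562.4, 26.5, -1.0] 0.61 [330.21 236.36]
side dial_centre [750.8, 214.6, 5.3] 0.17 [234.64 283.58]
side needle_tip [575.5, -104.6, 53.9] 0.39 [331.35 186.88]
side zero_mark [577.5, -99.4, 56.8] 0.83 [330.4  187.08]
side zero_mark [574.4, -59.6, 53.7] 0.21 [329.85 197.31]
```

View pics/last.png

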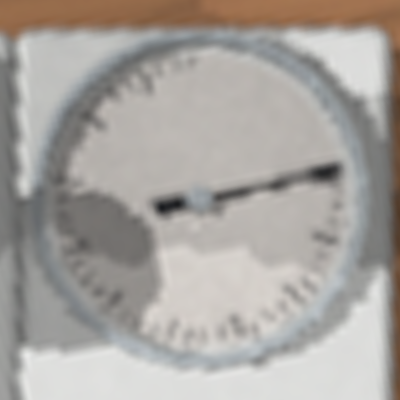

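The zero bar (325,173) lies on the needle, within about 1°. The cup is standing and the arm is clear, so I'm handing in.

```bash
python3 -c "
from cell import r
print(r.job_done())"
```

```text
the job is handed in; nothing more can be done
None
```

The cup stands upright and released on the middle of the platform, the zero bar lies under the needle to within about 1° (under 1 mm), the arm is clear of the scale, and the job is handed in; no verdict was returned.

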